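# Gauge the spacer sleeves and pass the good one

### The arm

A 6-joint arm with a two-finger parallel gripper is mounted at the origin on a cart in front of the work surface, level with it; the furniture and walls round the work are solid. World frame = base frame: x ahead of the robot, y to its left, z up, the work surface at z = 0. Lengths are in m, angles in rad, forces in N, time in s.
With the tool pointing down it reaches from about 0.25 to 0.725 m from the base axis. Payload 4 kg.
Tool frame: the origin (TCP) lies on the front face of the gripper's body, between the roots of the fingers; the fingertips stand 73 mm ahead of it and the grasp point (between the pads) lies bot.tcp_to_grasp ahead of it (bot.tcp_to_grasp is the distance from the TCP to the grasp point, in m); z points along the fingers, y is the line along which they close (so a half turn about z gives the same grasp; the last joint's range is limited). The gripper opens to 85 mm and grips with 20 to 120 N. Pads are 22 mm wide; open, the fingers measure 114 mm over their backs; the gripper's body (76 mm by 85 mm) begins 54 mm behind the grasp point. The pads swing forward as they close: fully open they stand 13 mm farther back than shut.
Start: joints at [-1.185, 0.241, 0.005, 1.335, 0, 1.571], TCP at [0.188, -0.463, 0.304] pointing down, gripper open.
Joint ranges: [-2.72, 2.72], [-1.05, 1.87], [-1.09, 1.28], [-1.99, 2.15], [-1.42, 1.44], [-3.14, 3.14]. Speed limits (rad/s): [2.79, 2.79, 3.14, 3.14, 3.14, 3.14].

### API

Orientations are given as a unit quaternion [x, y, z, w].
In Python, from workcell import bot gives the robot as it stands.
- The arm moves only by the shell command python3 -m jog 'ROWS' [OPENING]. ROWS is JSON, one flat list of numbers, 6 for each row, row after row: the shift along the world's x, y, z scaled (see below), then the turn, a rotation vector about the world's x, y, z scaled (see below). In form: [tx, ty, tz, wx, wy, wz, tx, ty, tz, wx, wy, wz, ...]. A call has 1 to 10 rows; each row is the pose to reach, as a shift and turn from the pose commanded when the call began; what a row does not reach only later rows make up. The controller multiplies each number of a shift by 800 mm and each number of a turn by 2 rad. A row lasts 1/12 s, in which the tool goes at most 41.7 mm and 7.16 degrees, less where a joint would pass 70% of its speed; a pose out of reach is approached as far as the arm can. A call with a number of a shift or a turn outside -1 to 1 is refused whole. A call with a gripper value outside its range is refused whole. OPENING is the opening, from -1 (shut) to 1 (fully open), set as the call begins (- or left out, the last holds). The fingers move at their own pace and stop on an object; the grip force is fixed at half the most. Time passes only in rows, so rows that repeat a pose let the fingers close. It gives the time, the measured TCP pose, the force, the opening and the grip force at its end, in the units of the state.
- bot.get_obs(): the state, without advancing time (a new reading comes with each control period).
- bot.camera(name): name is "scene" or "top"; returns (picture, depth): 384x512x3 uint8, red, green, blue; 384x512 float32, m along the optical axis (not along the pixel's ray), 0 where there is no reading.
- bot.calibration(name): a dict with "intrinsics" (3x3 intrinsics, pixels), "pose" (4x4, takes a point from camera to world coordinates). Camera axes: x right, y up, looking along -z (the intrinsics and any distortion apply to the point x, -y, -z); pixel columns grow to the right and rows downward; lengths in m; the calibration is good to about 2 mm. A picture is of the moment at which its call begins. calibration takes no time and is no camera call.
- bot.job_done(): hands the job in; it is judged then, once.
Trained networks look in the newest picture that a camera, given by its name, has taken for a name from the list of things; names that differ only in an ending like _2 or _b are one class to them, and where a whole thing is asked for, a point or a joint stands for the part that bears it (a point fixed in the world has none). Each returns a list of dicts, best first, with "confidence" (0 to 1); they miss things now and then, are a little off and sometimes report something else, mostly with a low value. They report only what shows in the picture. A call takes as long as a camera call. They do not tell look-alikes from the thing itself.
- bot.find_in(label, camera): "at" ([x, y, z] in m, in the coordinates of the camera as it stood for that picture, good to about 4 mm: the middle of the surface that is visible of it).
- bot.tip_of(label, camera): "at" ([x, y, z] in m, in the coordinates of the camera as it stood for that picture, good to about 4 mm: a listed point, or the origin of a listed thing).
The state is a dict: "clock": time; "joint_pos": joint angles; "joint_vel": joint speeds; "tau": joint torques, N m; "eef_pos": TCP position; "tool_rot": TCP orientation; "ft_force": force on the tool from outside, world axes, zero at the start; "ft_torque": the same for the moment, N m; "grip_width": finger opening in m; "grasp_force": force on a finger pad.
Only numpy, scipy, OpenCV 4.12 (cv2) and the standard library are available. Lean on these libraries where they do the work, as an engineer would, in place of code of your own. Each camera call takes 0.05 s, during which the arm holds its last target. There are 200 camera calls.

### The job

One of the three aluminium spacer sleeves is to size: its bore goes over the slim upper (go) part of the plug gauge but stops on the thicker lower (no-go) part. Pick out that sleeve, lower it onto the gauge until it rests on the shoulder of the no-go part, then lift it off again and set it upright in the square lipped dish at the other end of the gauge's plate. Leave the other two sleeves where they lie.

Things in the scene. Friction and masses are not known exactly. Their poses are not given: they have to be found in the camera images.
- gauge: Fixed dark steel plate, x 100, y 250, 8 mm thick; origin: centre of its underside, z up. At x 0, y +70 mm a steel stepped plug: no-go part 40 mm wide up to a flat shoulder at z 38; go part 24 mm wide, z 38 to 76; then a cone to an 8 mm wide tip at z 96. At x 0, y -70 mm the centre of the square dish: floor z 8, inside 88 x 88 mm, lip top z 12.5 mm.
- sleeve_16_centre (a point): Centre (half-way up) of a plain aluminium sleeve standing upright, outside diameter 56 mm, height 36 mm, bore 16 mm right through. 120 g. z along the bore.
- sleeve_34_centre (a point): Centre (half-way up) of a plain aluminium sleeve standing upright, outside diameter 56 mm, height 36 mm, bore 34 mm right through. 80 to 170 g. z along the bore.
- sleeve_46_centre (a point): Centre (half-way up) of a plain aluminium sleeve standing upright, outside diameter 56 mm, height 36 mm, bore 46 mm right through. 120 g. z along the bore.
Not all that is in view belongs to the job. What is shaped like the part that bears sleeve_34_centre but green, red or turquoise is not meant.

How it is judged:
On the way:
1. the sleeve with the 34 mm bore is over the go part of the plug and down on the no-go shoulder (x of sleeve_34_centre in the frame of gauge between -0.01 and 0.01 m and y of sleeve_34_centre in the frame of gauge between 0.06 and 0.08 m and z of sleeve_34_centre in the frame of gauge below 0.062 m and angle between sleeve_34_centre's own z axis and vertical below 0.2 rad), for 0.1 s.
At the end, for the whole second after the job is handed in: The 34 mm bore sleeve, having rested on the no-go shoulder (within 6 mm of its seat height, 10 mm of the axis in x and y), stands upright (within 0.1 rad) on the dish floor, within 20 mm of its centre in x and y; the other two sleeves are within 30 mm of their starts (x of sleeve_34_centre in the frame of gauge between -0.02 and 0.02 m and y of sleeve_34_centre in the frame of gauge between -0.09 and -0.05 m and z of sleeve_34_centre in the frame of gauge below 0.03 m and angle between sleeve_34_centre's own z axis and vertical below 0.1 rad and distance of each of sleeve_16_centre, sleeve_46_centre from where it was at the start of the episode below 0.03 m); the robot touches nothing.
It also fails if it takes over 38 s, if anything falls off the work surface, if the arm or the gripper's body presses on something with over 40 N, if the wrist force passes 120 N, or if a joint passes its speed limit or range.

## Working session

There is one attempt and no reset: what is moved stays moved. The work goes in short steps, Python scripts to look and compute and a shell command to move; the robot and the scene stay as the last step left them, time stands still between calls to the robot, and variables do not carry over. Pictures are saved under pics/ and viewed, at most 10 in all, crops included, and the job is handed in when it is done.

```bash
mkdir -p pics; cat > h.py <<'E'
import numpy as np, cv2
from workcell import bot
def w(cam,p):
    T=np.array(bot.calibration(cam)["pose"]); return (T@np.r_[p,1])[:3]
def cloud(cam,d):
    c=bot.calibration(cam);K=np.array(c["intrinsics"]);T=np.array(c["pose"])
    v,u=np.mgrid[:d.shape[0],:d.shape[1]]
    P=np.stack([(u-K[0,2])/K[0,0]*d,-(v-K[1,2])/K[1,1]*d,-d],-1)
    return P@T[:3,:3].T+T[:3,3]
E
python3 - <<'E'
from h import *
for c in("top","scene"):
    im,d=bot.camera(c); cv2.imwrite(f"pics/{c}0.png",im[...,::-1]); np.save(c+"d.npy",d)
    cal=bot.calibration(c); print(c,{k:np.round(v,3).tolist() for k,v in cal.items()})
    for n in("gauge","sleeve_16_centre","sleeve_34_centre","sleeve_46_centre"):
        for r in bot.tip_of(n,c)[:4]: print(c,n,round(r["confidence"],2),w(c,r["at"]).round(3))
print(bot.get_obs(),bot.tcp_to_grasp)
E
```

```text
top {'intrinsics': [[362.95, 0.0, 258.563], [0.0, 362.95, 190.767], [0.0, 0.0, 1.0]], 'pose': [[0.001, 0.98, -0.197, 0.357], [-1.0, 0.003, 0.007, -0.206], [0.008, 0.197, 0.98, 1.209], [0.0, 0.0, 0.0, 1.0]]}
top gauge 0.6 [0.476 0.139 0.001]
top sleeve_16_centre 0.52 [ 0.447 -0.122  0.017]
top sleeve_34_centre 0.71 [ 0.711 -0.284  0.017]
top sleeve_34_centre 0.64 [ 0.754 -0.377  0.02 ]
top sleeve_34_centre 0.56 [ 0.449 -0.251  0.018]
top sleeve_34_centre 0.53 [ 0.428 -0.631  0.016]
top sleeve_46_centre 0.45 [ 0.449 -0.376  0.014]
scene {'intrinsics': [[394.782, 0.0, 260.954], [0.0, 394.782, 184.5], [0.0, 0.0, 1.0]], 'pose': [[0.896, 0.269, -0.353, 0.169], [-0.443, 0.577, -0.686, -1.064], [0.019, 0.771, 0.636, 0.83], [0.0, 0.0, 0.0, 1.0]]}
scene gauge 0.77 [0.476 0.143 0.001]
scene gauge 0.25 [ 0.447 -0.128  0.026]
scene sleeve_16_centre 0.77 [ 0.449 -0.131  0.025]
scene sleeve_34_centre 0.77 [ 0.755 -0.372  0.016]
scene sleeve_34_centre 0.76 [ 0.71  -0.288  0.02 ]
scene sleeve_34_centre 0.75 [ 0.45  -0.25   0.018]
scene sleeve_34_centre 0.7 [ 0.43  -0.628  0.02 ]
scene sleeve_46_centre 0.62 [ 0.448 -0.373  0.018]
{'clock': 0.5, 'joint_pos': array([-1.18498325e+00,  2.40607010e-01,  4.95598727e-03,  1.33520559e+00,
       -7.40860468e-06,  1.57078055e+00]), 'joint_vel': array([-2.05159484e-05,  2.98059249e-04,  6.80178837e-04,  3.15222924e-04,
        6.96555590e-04, -4.46098171e-04]), 'tau': array([-1.36127783e-04, -3.71857238e+01,  2.52462494e+01,  2.76833372e-03,
       -2.80125653e-05,  7.85704621e-07]), 'eef_pos': array([ 0.18814718, -0.46322851,  0.30388613]), 'tool_rot': array([ 9.81449649e-01,  1.91720070e-01, -9.41456380e-06, -2.88759213e-05]), 'ft_force': array([-0.35454408,  0.05494369, -0.08941923]), 'ft_torque': array([0.02645513, 0.02368176, 0.02344309]), 'grasp_force': 0.0, 'grip_width': 0.08536546144781279} 0.0539
```

View pics/top0.png

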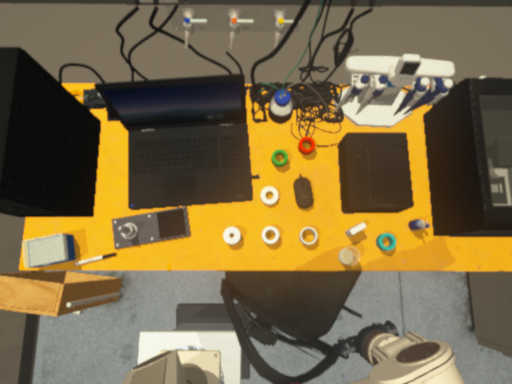

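View pics/scene0.png

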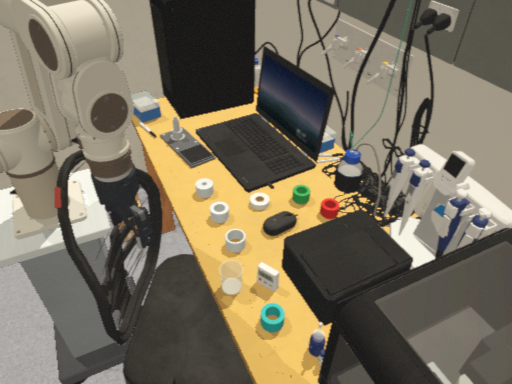

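The top view shows white rings at (232,236), (271,236), (309,236), plus a fourth one at (269,196). The plug is at about (128,230) and the dish at about (172,222). Next I'll measure them from depth.

```bash
python3 - <<'E'
from h import *
for c in("top","scene"):
    d=np.load(c+"d.npy"); P=cloud(c,d); im=cv2.imread(f"pics/{c}0.png"); ok=d>0
    X,Y,Z=P[...,0],P[...,1],P[...,2]
    def near(x,y,r): return ok&(np.hypot(X-x,Y-y)<r)
    print(c,"table z",np.median(Z[near(.45,-.19,.03)]))
    for x,y in((.448,-.125),(.449,-.25),(.449,-.375),(.56,-.25)):
        m=near(x,y,.045)&(Z>.028)&(Z<.045); q=P[m]
        if len(q)<5: print(x,y,len(q)); continue
        (cx,cy),r=cv2.minEnclosingCircle(q[:,:2].astype(np.float32))
        rr=np.hypot(q[:,0]-cx,q[:,1]-cy)
        print((x,y),"n",len(q),"ctr",round(cx,4),round(cy,4),"box",q.min(0).round(3),q.max(0).round(3),"R",round(r,4),"rmin",rr.min().round(4),"area->bore n/a z",np.median(q[:,2]).round(4))
    g=near(.476,.14,.17)&(Z>.004)&(Z<.017); q=P[g][:,:2].astype(np.float32)
    g2=cv2.morphologyEx(g.astype(np.uint8),cv2.MORPH_OPEN,np.ones((3,3)))>0
    print("plate rect",cv2.minAreaRect(P[g2][:,:2].astype(np.float32)), len(q))
    for lo,hi in((.033,.043),(.045,.074),(.08,.1)):
        q=P[near(.476,.14,.17)&(Z>lo)&(Z<hi)]; print("plug",lo,len(q),q.mean(0).round(4) if len(q) else "",q.min(0).round(3) if len(q) else "",q.max(0).round(3) if len(q) else "")
im=cv2.imread("pics/top0.png"); a=cv2.resize(im[180:255,100:330],None,fx=3.4,fy=3.4,interpolation=cv2.INTER_CUBIC)
b=cv2.resize(cv2.imread("pics/scene0.png")[110:260,150:310],None,fx=2,fy=2,interpolation=cv2.INTER_CUBIC)
cv=np.zeros((a.shape[0]+b.shape[0],a.shape[1],3),np.uint8);cv[:a.shape[0]]=a;cv[a.shape[0]:,:b.shape[1]]=b
cv2.imwrite("pics/z0.png",cv)
E
```

```text
top table z 0.00011547933049094183
(0.448, -0.125) n 215 ctr 0.448 -0.128 box [ 0.421 -0.156  0.032] [ 0.473 -0.101  0.043] R 0.028 rmin 0.0081 area->bore n/a z 0.0365
(0.449, -0.25) n 151 ctr 0.4495 -0.2518 box [ 0.424 -0.278  0.028] [ 0.477 -0.227  0.043] R 0.0278 rmin 0.0166 area->bore n/a z 0.0362
(0.449, -0.375) n 91 ctr 0.4476 -0.375 box [ 0.422 -0.401  0.028] [ 0.474 -0.349  0.043] R 0.0278 rmin 0.0224 area->bore n/a z 0.0353
0.56 -0.25 0
plate rect ((0.46600353717803955, 0.15198802947998047), (0.11973917484283447, 0.28001561760902405), 11.484384536743164) 2470
plug 0.033 63 [0.4629 0.2037 0.0386] [0.446 0.19  0.033] [0.482 0.225 0.043]
plug 0.045 24 [0.4619 0.2015 0.0598] [0.452 0.198 0.045] [0.474 0.21  0.073]
plug 0.08 36 [0.4626 0.2078 0.0881] [0.455 0.201 0.081] [0.474 0.218 0.096]
scene table z 0.0018723551531290017
(0.448, -0.125) n 187 ctr 0.447 -0.128 box [ 0.419 -0.158  0.028] [ 0.473 -0.1    0.042] R 0.0297 rmin 0.0074 area->bore n/a z 0.0373
(0.449, -0.25) n 180 ctr 0.4467 -0.252 box [ 0.421 -0.282  0.028] [ 0.476 -0.222  0.041] R 0.0297 rmin 0.0149 area->bore n/a z 0.0368
(0.449, -0.375) n 162 ctr 0.4475 -0.3755 box [ 0.418 -0.405  0.028] [ 0.474 -0.346  0.041] R 0.0294 rmin 0.0205 area->bore n/a z 0.0359
0.56 -0.25 0
plate rect ((0.4756290316581726, 0.14196550846099854), (0.10881774872541428, 0.2539960741996765), 10.203187942504883) 1303
plug 0.033 39 [0.4592 0.2023 0.0389] [0.441 0.189 0.033] [0.48  0.225 0.042]
plug 0.045 42 [0.4593 0.2024 0.0605] [0.45  0.196 0.045] [0.471 0.215 0.074]
plug 0.08 28 [0.4598 0.2055 0.0886] [0.451 0.198 0.08 ] [0.469 0.213 0.099]
```

View pics/z0.png

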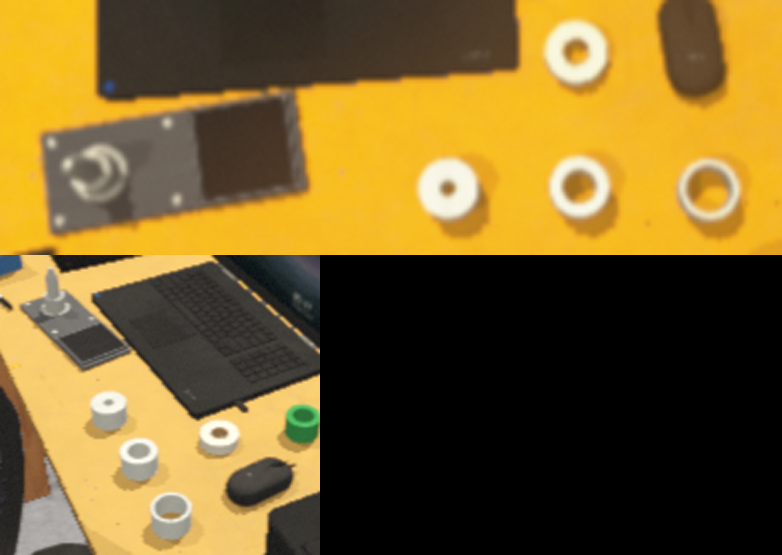

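Bores come out at about 16, 33 and 45 mm, so the 34 mm sleeve is the one at (0.448,-0.252). The fourth ring is too low to be a sleeve. The gauge is yawed about 10°, with the plug at about (0.462,0.209) and the dish at about (0.488,0.073). I'll turn the fingers to close along the plate's y so they stay clear of the laptop.

```bash
python3 -m jog '[0.325,0.264,-0.13,0,0,0.48,0.325,0.264,-0.13,0,0,0.48,0.325,0.264,-0.13,0,0,0.48,0.325,0.264,-0.13,0,0,0.48,0.325,0.264,-0.13,0,0,0.48,0.325,0.264,-0.13,0,0,0.48,0.325,0.264,-0.13,0,0,0.48,0.325,0.264,-0.13,0,0,0.48,0.325,0.264,-0.13,0,0,0.48,0.325,0.264,-0.13,0,0,0.48]' 1; python3 -m jog '[0,0,0,0,0,0.48,0,0,0,0,0,0.48,0,0,0,0,0,0.48,0,0,0,0,0,0.48,0,0,0,0,0,0.48,0,0,0,0,0,0.48,0,0,0,0,0,0.48,0,0,0,0,0,0.48,0,0,0,0,0,0.48]'; python3 -m jog '[0,0,0,0,0,0.48,0,0,0,0,0,0.48,0,0,0,0,0,0.48,0,0,0,0,0,0.48,0,0,0,0,0,0.48,0,0,0,0,0,0.48,0,0,0,0,0,0.48,0,0,0,0,0,0.48,0,0,0,0,0,0.48]'
```

```text
clock: 1.33
eef_pos: [0.4503, -0.2491, 0.1983]
tool_rot: [0.78, 0.626, 0.0, -0.001]
ft_force: [-0.9, 0.0, -0.7]
grip_width: 0.0857
grasp_force: 0.0
clock: 2.08
eef_pos: [0.4476, -0.2529, 0.2003]
tool_rot: [0.406, 0.914, -0.0, 0.0]
ft_force: [-0.8, -0.2, -0.5]
grip_width: 0.0854
grasp_force: 0.0
clock: 2.83
eef_pos: [0.4477, -0.2526, 0.2002]
tool_rot: [-0.061, 0.998, -0.0, 0.0]
ft_force: [0.5, -0.4, -0.0]
grip_width: 0.0856
grasp_force: 0.0
```

```bash
python3 - <<'E'
from h import *
from scipy.optimize import least_squares
o=bot.get_obs(); print(o["clock"],o["eef_pos"],o["tool_rot"],o["joint_pos"].round(2))
for c in("top","scene"):
    d=np.load(c+"d.npy"); P=cloud(c,d); X,Y,Z=np.moveaxis(P,-1,0)
    near=(d>0)&(np.hypot(X-.465,Y-.205)<.04)
    # side-surface cylinders/cone fit: common axis
    m=near&(Z>.043)&(Z<.097); q=P[m]
    R=np.where(q[:,2]<.076,.012,.012-.008*(q[:,2]-.076)/.02)
    f=least_squares(lambda p:np.hypot(q[:,0]-p[0],q[:,1]-p[1])-R,[.463,.209],loss="soft_l1",f_scale=.002)
    print(c,"plug axis",f.x.round(4),np.abs(f.fun).mean().round(4))
    l=(d>0)&(np.hypot(X-.49,Y-.07)<.075)
    lap=(d>0)&(np.abs(Y-.07)<.06)&(X>.53)&(X<.6); print("laptop z pct",np.percentile(Z[lap],[5,50,95]).round(3))
    hi=(d>0)&(np.abs(Y-.07)<.06)&(X>.5)&(Z>.015)&(X<.62); print("x min of z>.015",np.percentile(X[hi],2).round(3) if hi.any() else None)
E
```

```text
2.8333 [ 0.44772258 -0.25261972  0.20021734] [-6.11147830e-02  9.98130723e-01 -2.03540977e-04  4.61220546e-05] [-0.51  0.34 -0.14  1.09 -0.   -0.64]
top plug axis [0.4635 0.2106] 0.001
laptop z pct [0.001 0.02  0.025]
x min of z>.015 0.543
scene plug axis [0.4613 0.2111] 0.0019
laptop z pct [0.002 0.023 0.026]
x min of z>.015 0.536
```

```bash
python3 -m jog '[0,0.001,-0.04,0,0,0,0,0.001,-0.08,0,0,0,0,0.001,-0.11,0,0,0,0,0.001,-0.13,0,0,0,0,0.001,-0.14,0,0,0,0,0.001,-0.1475,0,0,0,0,0.001,-0.1475,0,0,0,0,0.001,-0.1475,0,0,0]'; python3 -m jog '[0,0,0,0,0,0,0,0,0,0,0,0,0,0,0,0,0,0,0,0,0,0,0,0,0,0,0,0,0,0,0,0,0,0,0,0,0,0,0,0,0,0,0,0,0,0,0,0]' -1
```

```text
clock: 3.5
eef_pos: [0.4486, -0.2517, 0.0826]
tool_rot: [-0.061, 0.998, -0.0, 0.001]
ft_force: [0.3, 0.3, 0.2]
grip_width: 0.0859
grasp_force: 0.0
clock: 4.17
eef_pos: [0.4489, -0.2517, 0.0837]
tool_rot: [-0.062, 0.998, -0.001, 0.001]
ft_force: [-1.4, 0.6, 6.3]
grip_width: 0.0546
grasp_force: 62.4
```

```bash
python3 -m jog '[0,0,0.02,0,0,0,0,0,0.06,0,0,0,0,0,0.11,0,0,0,0,0,0.16,0,0,0,0,0,0.2,0,0,0,0,0,0.21,0,0,0]'; python3 -m jog '[0.003,0.04,0,0,0,0,0.006,0.09,0,0,0,0,0.009,0.14,0,0,0,0,0.012,0.19,0,0,0,0,0.015,0.24,0,0,0,0,0.017,0.29,0,0,0,0,0.017,0.34,0,0,0,0,0.017,0.39,0,0,0,0,0.017,0.43,0,0,0,0,0.017,0.46,0,0,0]'; python3 -m jog '[0,0.06,0,0,0,0,0,0.1,0,0,0,0,0,0.118,0,0,0,0,0,0.118,0,0,0,0,0,0.118,0,0,0,0,0,0.118,0,0,0]'
python3 - <<'E'
from h import *
o=bot.get_obs(); e=o["eef_pos"]; print(e,o["joint_pos"].round(2))
ims=[]
for c in("top","scene"):
    im,d=bot.camera(c); P=cloud(c,d); X,Y,Z=np.moveaxis(P,-1,0)
    ims.append(im[...,::-1])
    for r in bot.tip_of("sleeve_34_centre",c)[:5]: print(c,round(r["confidence"],2),w(c,r["at"]).round(4))
cv2.imwrite("pics/a1.png",np.hstack([cv2.resize(ims[0][120:320,60:260],(400,400)),cv2.resize(ims[1][20:220,100:300],(400,400))]))
E
```

```text
clock: 4.67
eef_pos: [0.4504, -0.2525, 0.2567]
tool_rot: [-0.062, 0.998, -0.003, 0.005]
ft_force: [1.5, -1.3, -0.9]
grip_width: 0.0544
grasp_force: 63.6
[ 0.45043996 -0.25249508  0.25672838] [-0.51  0.29 -0.05  1.22  0.   -0.63]
top 0.57 [ 0.7091 -0.2839  0.0179]
top 0.47 [ 0.4261 -0.6316  0.0178]
top 0.46 [ 0.7555 -0.3756  0.0211]
scene 0.87 [ 0.7071 -0.2872  0.0186]
scene 0.66 [ 0.7543 -0.3756  0.0167]
scene 0.59 [ 0.4497 -0.2506  0.1863]invalid input at $: expected a multiple of 6 numbers
invalid input at $: expected a multiple of 6 numbers
```

View pics/a1.png

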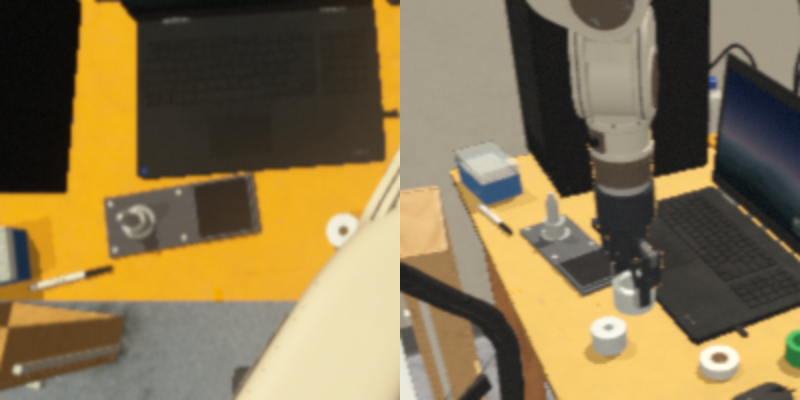

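The scene half (right) shows the sleeve held upright at about (632,290). Two of my calls were refused because the last row was one number short, so I'm retyping them.

```bash
python3 -m jog '[0.002,0.03,0,0,0,0,0.004,0.07,0,0,0,0,0.006,0.12,0,0,0,0,0.008,0.17,0,0,0,0,0.01,0.22,0,0,0,0,0.012,0.27,0,0,0,0,0.014,0.32,0,0,0,0,0.016,0.37,0,0,0,0,0.016,0.42,0,0,0,0,0.016,0.46,0,0,0,0]'; python3 -m jog '[0,0.04,0,0,0,0,0,0.08,0,0,0,0,0,0.105,0,0,0,0,0,0.119,0,0,0,0,0,0.119,0,0,0,0,0,0.119,0,0,0,0]'
python3 - <<'E'
from h import *
from scipy.optimize import least_squares
o=bot.get_obs(); e=o["eef_pos"]; print(e,o["joint_pos"].round(2))
ims=[]
for c in("top","scene"):
    im,d=bot.camera(c); P=cloud(c,d); X,Y,Z=np.moveaxis(P,-1,0)
    ims.append(im[...,::-1])
    for r in bot.tip_of("sleeve_34_centre",c)[:6]:
        p=w(c,r["at"]); 
        if p[1]>-.1: print(c,round(r["confidence"],2),p.round(4))
    hsv=cv2.cvtColor(im,cv2.COLOR_RGB2HSV)
    m=(d>0)&(np.hypot(X-e[0],Y-e[1])<.04)&(Z>e[2]-.081)&(Z<e[2]-.062)&(hsv[...,2]>140)&(hsv[...,1]<60)
    q=P[m]; print(c,"side pts",len(q))
    if len(q)>10:
        f=least_squares(lambda p:np.hypot(q[:,0]-p[0],q[:,1]-p[1])-.028,e[:2],loss="soft_l1",f_scale=.002); print("axis",f.x.round(4),np.abs(f.fun).mean().round(4),q[:,2].min().round(4))
cv2.imwrite("pics/a2.png",np.hstack([cv2.resize(ims[0][120:320,60:260],(400,400)),cv2.resize(ims[1][20:220,100:300],(400,400))]))
E
```

```text
clock: 5.7
eef_pos: [0.4592, 0.1191, 0.2472]
tool_rot: [-0.063, 0.998, -0.0, -0.003]
ft_force: [1.1, -0.5, -1.5]
grip_width: 0.0547
grasp_force: 63.7
clock: 6.2
eef_pos: [0.4602, 0.2114, 0.2482]
tool_rot: [-0.062, 0.998, -0.001, -0.002]
ft_force: [-0.2, -0.9, -1.3]
grip_width: 0.0541
grasp_force: 63.7
[0.46017629 0.21136926 0.24820289] [ 0.43  0.29 -0.08  1.21 -0.    0.31]
top 0.67 [0.4616 0.2121 0.1814]
top side pts 0
scene 0.61 [0.4608 0.2104 0.185 ]
scene side pts 49
axis [0.4601 0.2118] 0.0022 0.1685
```

View pics/a2.png

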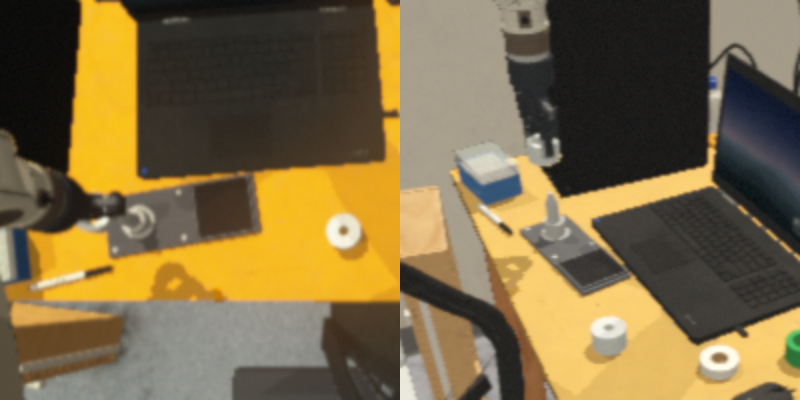

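The sleeve hangs over the plug, within about 2 mm of its axis. I'll correct that and lower, watching the force.

```bash
python3 -m jog '[0.002,-0.001,0,0,0,0,0.002,-0.001,-0.02,0,0,0,0.002,-0.001,-0.045,0,0,0,0.002,-0.001,-0.07,0,0,0,0.002,-0.001,-0.09,0,0,0,0.002,-0.001,-0.105,0,0,0,0.002,-0.001,-0.12,0,0,0,0.002,-0.001,-0.13,0,0,0,0.002,-0.001,-0.14,0,0,0,0.002,-0.001,-0.14,0,0,0]'
```

```text
clock: 7.23
eef_pos: [0.462, 0.2104, 0.1366]
tool_rot: [-0.062, 0.998, -0.0, -0.001]
ft_force: [0.2, -0.0, -0.6]
grip_width: 0.0545
grasp_force: 63.7
```

```bash
python3 -m jog '[0,0,-0.004,0,0,0,0,0,-0.008,0,0,0,0,0,-0.012,0,0,0,0,0,-0.015,0,0,0,0,0,-0.017,0,0,0,0,0,-0.017,0,0,0]'
```

```text
clock: 7.73
eef_pos: [0.4624, 0.2111, 0.1241]
tool_rot: [-0.062, 0.998, -0.0, -0.0]
ft_force: [-0.3, 0.2, -1.6]
grip_width: 0.0541
grasp_force: 63.7
```

```bash
python3 -m jog '[0,0,-0.002,0,0,0,0,0,-0.0035,0,0,0,0,0,-0.005,0,0,0,0,0,-0.005,0,0,0]'
```

```text
clock: 8.07
eef_pos: [0.4627, 0.2113, 0.1217]
tool_rot: [-0.062, 0.998, 0.0, 0.0]
ft_force: [-3.4, -0.9, 8.7]
grip_width: 0.0546
grasp_force: 64.6
```

Seated: the TCP is at 0.1217 against 0.1215 expected, with 8.7 N of contact. I'll hold briefly, lift off and go to the dish.

```bash
python3 -m jog '[0,0,0,0,0,0,0,0,0,0,0,0,0,0,0,0,0,0,0,0,0.02,0,0,0,0,0,0.05,0,0,0,0,0,0.09,0,0,0,0,0,0.12,0,0,0,0,0,0.14,0,0,0,0,0,0.14,0,0,0]'; python3 -m jog '[0.006,-0.03,0,0,0,0,0.012,-0.07,0,0,0,0,0.02,-0.11,0,0,0,0,0.026,-0.145,0,0,0,0,0.03,-0.165,0,0,0,0,0.031,-0.1725,0,0,0,0,0.031,-0.1725,0,0,0,0,0.031,-0.1725,0,0,0,0]'
python3 - <<'E'
from h import *
im,d=bot.camera("top"); s,ds=bot.camera("scene")
for c in("top","scene"):
    for r in bot.tip_of("sleeve_34_centre",c)[:6]:
        p=w(c,r["at"])
        if p[1]>-.1: print(c,p.round(4))
cv2.imwrite("pics/a3.png",np.hstack([cv2.resize(im[120:320,60:260,::-1],(400,400)),cv2.resize(s[20:220,100:300,::-1],(400,400))]))
E
```

```text
clock: 8.82
eef_pos: [0.4646, 0.2121, 0.2365]
tool_rot: [-0.062, 0.998, 0.001, 0.004]
ft_force: [0.5, 0.3, -1.2]
grip_width: 0.0547
grasp_force: 63.8
clock: 9.48
eef_pos: [0.487, 0.0734, 0.2316]
tool_rot: [-0.062, 0.998, 0.0, -0.001]
ft_force: [-0.5, 1.1, -0.5]
grip_width: 0.0549
grasp_force: 63.8
top [0.4881 0.074  0.1655]
scene [0.4899 0.0769 0.168 ]
```

View pics/a3.png

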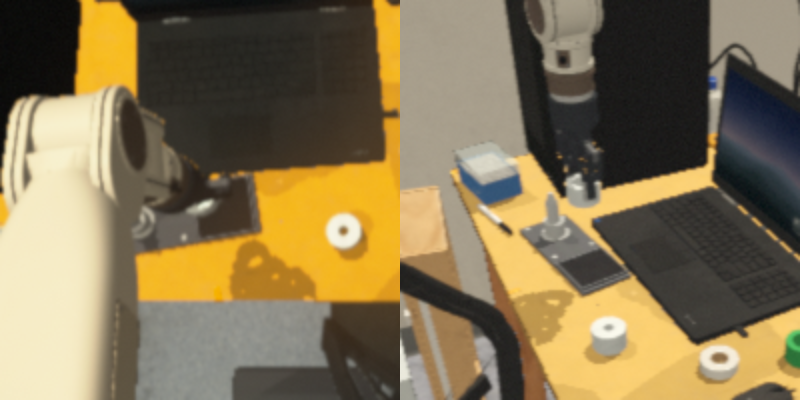

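The sleeve is over the dish, still upright and gripped: about (583,190) in the scene half. Now I'll lower it.

```bash
python3 -m jog '[0,0,-0.02,0,0,0,0,0,-0.05,0,0,0,0,0,-0.085,0,0,0,0,0,-0.115,0,0,0,0,0,-0.14,0,0,0,0,0,-0.155,0,0,0,0,0,-0.164,0,0,0,0,0,-0.168,0,0,0,0,0,-0.168,0,0,0,0,0,-0.168,0,0,0]'
```

```text
clock: 10.52
eef_pos: [0.488, 0.0736, 0.0986]
tool_rot: [-0.062, 0.998, 0.0, 0.001]
ft_force: [0.8, -0.9, -1.0]
grip_width: 0.0546
grasp_force: 63.8
```

```bash
python3 -m jog '[0,0,-0.003,0,0,0,0,0,-0.005,0,0,0,0,0,-0.007,0,0,0,0,0,-0.0085,0,0,0,0,0,-0.0085,0,0,0]'
```

```text
clock: 10.93
eef_pos: [0.4876, 0.0732, 0.0917]
tool_rot: [-0.062, 0.998, 0.0, 0.0]
ft_force: [-1.4, 0.6, 4.5]
grip_width: 0.0545
grasp_force: 64.1
```

On the floor, with 4.5 N of contact. Now I'll release, back off straight up, and check.

```bash
python3 -m jog '[0,0,0,0,0,0,0,0,0,0,0,0,0,0,0,0,0,0,0,0,0,0,0,0,0,0,0,0,0,0,0,0,0,0,0,0,0,0,0,0,0,0]' 0.8; python3 -m jog '[0,0,0.01,0,0,0,0,0,0.03,0,0,0,0,0,0.06,0,0,0,0,0,0.1,0,0,0,0,0,0.15,0,0,0,0,0,0.2,0,0,0,0,0,0.22,0,0,0]'; python3 -m jog '[-0.04,-0.02,0,0,0,0,-0.08,-0.05,0,0,0,0,-0.12,-0.09,0,0,0,0,-0.15,-0.14,0,0,0,0,-0.17,-0.19,0,0,0,0,-0.18,-0.24,0,0,0,0,-0.18,-0.28,0,0,0,0,-0.18,-0.3,0,0,0,0,-0.18,-0.3,0,0,0,0]'
python3 - <<'E'
from h import *
im,d=bot.camera("top"); s,ds=bot.camera("scene")
for c in("top","scene"):
    for n in("sleeve_34_centre","sleeve_16_centre","sleeve_46_centre"):
        for r in bot.tip_of(n,c)[:5]: print(c,n,w(c,r["at"]).round(4))
cv2.imwrite("pics/a4.png",np.hstack([cv2.resize(im[120:320,60:260,::-1],(400,400)),cv2.resize(s[60:260,140:340,::-1],(400,400))]))
E
```

```text
clock: 11.52
eef_pos: [0.4873, 0.0732, 0.091]
tool_rot: [-0.062, 0.998, -0.0, -0.0]
ft_force: [0.2, 0.5, -0.4]
grip_width: 0.077
grasp_force: 0.0
clock: 12.1
eef_pos: [0.4892, 0.0734, 0.2735]
tool_rot: [-0.062, 0.998, 0.0, 0.005]
ft_force: [0.9, 0.0, -0.1]
grip_width: 0.0766
grasp_force: 0.0
clock: 12.85
eef_pos: [0.3431, -0.1699, 0.268]
tool_rot: [-0.059, 0.998, -0.001, 0.001]
ft_force: [0.5, 0.4, -0.9]
grip_width: 0.0768
grasp_force: 0.0
top sleeve_34_centre [0.4869 0.0724 0.0236]
top sleeve_34_centre [ 0.7073 -0.2799  0.0192]
top sleeve_34_centre [ 0.7553 -0.3758  0.0227]
top sleeve_16_centre [ 0.4465 -0.1265  0.0187]
top sleeve_46_centre [ 0.4502 -0.375   0.0163]
scene sleeve_34_centre [ 0.7569 -0.3747  0.0176]
scene sleeve_34_centre [0.4891 0.0725 0.0266]
scene sleeve_34_centre [ 0.7085 -0.2862  0.0227]
scene sleeve_34_centre [ 0.4303 -0.6294  0.0148]
scene sleeve_16_centre [ 0.4468 -0.1309  0.0239]
scene sleeve_46_centre [ 0.4477 -0.3738  0.0168]
```

View pics/a4.png

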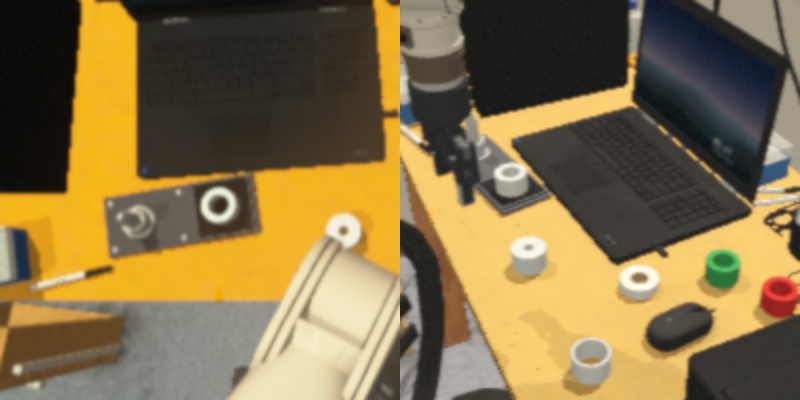

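The sleeve stands upright in the middle of the dish, at (218,205) in the top half and (511,180) in the scene half. The other two sleeves haven't moved, and the arm is clear.

```bash
python3 -c "
from workcell import bot
print(bot.job_done())"
```

```text
the job is handed in; nothing more can be done
None
```

The 34 mm sleeve was seated on the no-go shoulder, lifted off and set upright in the dish centre, the other two sleeves stayed where they were, and the job was handed in at about 13 s (no verdict was returned).

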